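Put the door plate on its display stand

ROBOT

A 6-joint arm with a two-finger parallel gripper is mounted at the origin on the work surface. World frame = base frame: x ahead of the robot, y to its left, z up, the work surface at z = 0. Lengths are in m, angles in rad, forces in N, time in s.
With the tool pointing down it reaches from about 0.325 to 1 m from the base axis. Payload 5.1 kg.
Tool frame: the origin (TCP) lies where the fingers leave the gripper's body, on its centre line; the fingertips stand 73 mm ahead of it and the grasp point (between the pads) lies 54 mm ahead of it; z points along the fingers, y is the direction in which the jaws open and shut (so a half turn about z gives the same grasp; the last joint's range is limited). The gripper opens to 85 mm and grips with 20 to 120 N. Pads are 22 mm wide; open, the fingers measure 114 mm over their backs; the gripper's body (76 mm by 85 mm) begins 54 mm behind the grasp point. The pads swing forward as they close: fully open they stand 13 mm farther back than shut.
Start: joints at [-0.083, 0.124, 1.65, -0, 1.367, -0.083], TCP at [0.65, -0, 0.304] pointing down, gripper open.
Joint ranges: [-2.61, 2.61], [-1.02, 2.33], [0.03, 2.71], [-1.35, 4.49], [0.32, 2.68], [-2.91, 2.91]. Speed limits (rad/s): [2.57, 2.57, 3.14, 3.14, 3.14, 3.14].

INTERFACE

Orientations are given as [roll, pitch, yaw] about the fixed x, y, z axes, in that order (R = Rz(yaw) Ry(pitch) Rx(roll)).
In Python, from bench import sensors, capture, camera_info, ticket gives the robot as it stands. The module is installed in compiled form; this text tells all that it offers.
- The arm moves only by the tool send_rows, never from a script. Its argument "steps" is a list of rows, each an object with "gripper": the finger opening in cm, from 0 to 8.54; "delta_pos": the shift along the tool's x, y, z in cm, a list of three; "roll": the turn about the tool's z in rad. A call has 1 to 8 rows; each row is the pose to reach, as a shift and turn from the pose measured when the call began, along the tool's axes at that moment; what a row does not reach only later rows make up. A row lasts 1/10 s, in which the tool goes at most 50 mm and 8.59 degrees, less where a joint would pass 70% of its speed; a pose out of reach is approached as far as the arm can. A call with a gripper value outside its range is refused whole. The fingers move at their own pace and stop on an object; "grip_force" is the grip in N (left out, the last holds). Time passes only in rows, so rows that repeat a pose let the fingers close. It gives the time, the measured TCP pose, the force and the opening at its end, in the units of the state.
- sensors.get_obs(): the state, without advancing time (a new reading comes with each control period).
- capture(name): name is "scene" or "side" or "wrist"; returns the picture (400x640x3 uint8, red, green, blue); there is no depth.
- camera_info(name): a dict with "fov_y" (degrees; the focal length in pixels is half the picture's height over the tangent of half this angle, whatever the lens; pixels are square), "cx", "cy" (the principal point, pixels), "k1" (the pictures are not rectified: a ray, as slopes to the right and down, at radius r is drawn at 1 + k1 r^2 times it, then the intrinsics apply), "rvec" (rotation vector, rad) and "tvec" (3), from world to camera coordinates, as OpenCV has them. Camera axes: x right, y down, z forward; pixel columns grow to the right and rows downward; lengths in m; the calibration is good to about 2 mm. A picture is of the moment at which its call begins: read the wrist's pose just before it. camera_info takes no time and is no camera call; for the wrist camera it gives the pose at the moment of the call.
- ticket.finish_job(): hands the job in, once; it reports no verdict.
The state is a dict: "time": time; "joint_positions": joint angles; "qvel": joint speeds; "tau": joint torques, N m; "position": TCP position; "orientation": TCP orientation; "contact_force": force on the tool from outside, world axes, zero at the start; "wrist_torque": the same for the moment, N m; "opening": opening from 0.0 (shut) to 1.0 (fully open).
Only numpy, scipy, OpenCV 4.12 (cv2) and the standard library are available. Lean on these libraries where they do the work, as an engineer would, in place of code of your own. Each camera call takes 0.05 s, during which the arm holds its last target.

TASK

Put the thin brass door plate on show: it lies in the channel on top of the wooden plinth where fingers cannot get round it, so slide it part-way out over the channel's open end, still lying on the plinth, and take hold of it there. Without dropping it, lay it face up on the sloping display stand, centred and straight, its length up the slope and its lower edge against the lip, and let go only once it is resting there. Leave the other goods on the stall where they are.

Things in the scene. Friction and masses are not known exactly. Their poses are not given: they have to be found in the camera images.
- plate_mid (a point): Centre (also of the thickness) of the thin brass door plate: flat rectangle, 160 mm long (its x), 56 mm wide (y), 3 mm thick (z, out of the decorated face), about 0.22 kg, small screw marks at the corners, both ends alike. It starts face up in the plinth's channel, x along the channel, its near end 4 to 25 mm inside the open end.
- plate: The same door plate; origin at the centre of its underside, axes as above. It is polished and slides easily on plinth and stand (friction about 0.25) but not under rubber finger pads: pressed down with 8 to 15 N it moves along with them.
- plinth: Wooden display plinth, fixed. Origin: centre of its underside; z up, x along its length. Foot board 210 x 100 x 12 mm; above it a block 200 x 90 mm. The smooth channel floor on top is 70 mm above the table, 62 mm wide, x -100 to +90 mm. Rims at both sides (14 mm wide) and at the +x end (10 mm) stand 8 mm above the floor and hide the plate's edges; the -x end, towards the robot, is open.
- plinth_edge (a point): Middle of the channel floor's open edge: 100 mm towards -x from the plinth's centre, 70 mm above the table. Axes as the plinth's. Beyond it there is a straight drop to the foot board.
- rest: Sloping board of the wooden display stand, fixed. Origin on its surface, on the centre line at the foot of the lip, 55 mm above the table; x up the slope (0.5 rad = 28.6 deg above level, away from the robot), y across, z square out of the surface. A plate fully home has its centre at x 80, y 0, z 1.5 mm, length along x; let go a few mm above the lip it slides down to it.
- stand: The display stand, origin at the centre of its underside: base 160 x 110 x 12 mm, two posts on the centre line, and the sloping board: 34 mm wide, 145 mm long, 8 mm thick, crossbar 76 mm wide 109 to 131 mm up from the lip; the lip is 34 mm wide, 8 mm thick and stands 10 mm out of the slope. The plate is 11 mm wider than the board each side, so fingers have room.
- watch: pocket watch, 52 mm across, 13 mm high, lying face up (bystander); origin on its underside, near the middle.
- magnifier: magnifying glass lying flat, 160 mm long, 12 mm high (bystander); origin on its underside, near the middle.
- candlestick: brass candlestick, 150 mm high, 90 mm foot (bystander); origin on its underside, near the middle.
- cup: open metal cup, 85 mm high, 76 mm across (bystander); origin on its underside, near the middle.
- trinket_box: closed dark wooden box 130 x 90 x 55 mm (bystander); origin on its underside, near the middle.
- tin: low round tin, 70 mm across, 30 mm high (bystander); origin on its underside, near the middle.
Not all that is in view belongs to the job. There is more than one size of the plate; the job needs the middle-sized.

How it is judged:
On the way, in this order (a step that is already met when the one before it is completed fails the run):
1. the plate lies flat on the plinth with 20 to 75 mm of its length out over the open end (x of plate_mid in the frame of plinth between -0.095 and -0.04 m and z of plate_mid in the frame of plinth below 0.077 m and angle between plate's own z axis and vertical below 0.1 rad), for 0.2 s.
2. the plate is lowered onto the stand's slope (centre within 10 mm of the surface, within 20 mm of the centre line) while still held in the fingers (contact force between the fingers and plate above 1 N and z of plate_mid in the frame of rest between -0.004 and 0.01 m and x of plate_mid in the frame of rest between 0.065 and 0.115 m and y of plate_mid in the frame of rest between -0.02 and 0.02 m and angle between the x axis of plate and the x axis of rest, either way round below 0.3 rad and angle between the z axis of plate and the z axis of rest, either way round below 0.3 rad), for 0.1 s.
At the end, for the whole second after the job is handed in: the plate lies face up on the stand's slope at rest, released, its length up the slope within 0.15 rad, centred within 14 mm, its lower edge within 10 mm of the lip, flat on the surface (within 5 mm) (x of plate_mid in the frame of rest between 0.074 and 0.09 m and y of plate_mid in the frame of rest between -0.014 and 0.014 m and z of plate_mid in the frame of rest between -0.004 and 0.006 m and angle between plate's own z axis and vertical below 1 rad and linear speed of plate below 0.02 m/s and angle between the x axis of plate and the x axis of rest, either way round below 0.15 rad and angle between the z axis of plate and the z axis of rest, either way round below 0.15 rad); the robot touches nothing.
It fails at once if the plate is dropped to the table (its centre below 45 mm) (height (world z) of plate_mid below 0.045 m).
It fails at once if one of the other goods is moved more than 30 mm (distance of any of watch, magnifier, candlestick, cup, trinket_box, tin from where it was at the start of the episode above 0.03 m).
It also fails if it takes over 61 s, if anything falls off the work surface, if the arm or the gripper's body presses on something with over 40 N, if the wrist force passes 120 N, or if a joint passes its speed limit or range.

## Working session

There is one attempt and no reset: what is moved stays moved. The work goes in short steps, Python scripts to look and compute and a tool call to move; the robot and the scene stay as the last step left them, time stands still between calls to the robot, and variables do not carry over. Pictures are saved under pics/ and viewed, and the job is handed in when it is done.

Besides the shell and the picture viewer there is one more tool, called after "Emit:" as name(argument=value, ...) on one line, values as JSON. send_rows: Moves the arm, as the interface text tells. Its arguments: {"type":"object","properties":{"steps":{"type":"array","items":{"type":"object","properties":{"gripper":{"type":"number"},"delta_pos":{"type":"array","items":{"type":"number"}},"roll":{"type":"number"}}}},"grip_force":{"type":"number"}},"required":["steps"]}

```bash
mkdir -p pics && cat > h.py <<'E'
import numpy as np,cv2
from bench import sensors,capture,camera_info,ticket
def save(img,n): cv2.imwrite('pics/'+n,cv2.cvtColor(img,cv2.COLOR_RGB2BGR))
def cam(n,ci=None):
    c=ci or camera_info(n); f=200/np.tan(np.radians(c['fov_y'])/2)
    R=cv2.Rodrigues(np.array(c['rvec'],float))[0]; return c,f,R,np.array(c['tvec'],float).ravel()
def ray(n,uv,ci=None):
    c,f,R,t=cam(n,ci); d=np.array([(uv[0]-c['cx'])/f,(uv[1]-c['cy'])/f]); u=d.copy()
    for _ in range(30): u=d/(1+c['k1']*(u@u))
    return -R.T@t, R.T@np.array([u[0],u[1],1.])
def onz(n,uv,z,ci=None):
    o,d=ray(n,uv,ci); return o+d*(z-o[2])/d[2]
def proj(n,p,ci=None):
    c,f,R,t=cam(n,ci); q=R@np.array(p,float)+t; u=q[:2]/q[2]; u=u*(1+c['k1']*(u@u)); return u*f+[c['cx'],c['cy']]
E
python3 - <<'E'
from h import *
for n in ['scene','side','wrist']:
    print(n,camera_info(n)); save(capture(n),n+'0.png')
print(sensors.get_obs())
E
```

```text
scene {'fov_y': 45.89134750408384, 'cx': 316.6436205482957, 'cy': 203.21856945148716, 'k1': -0.07148672295509982, 'rvec': array([ 1.73653461,  1.86061065, -0.69791605]), 'tvec': array([ 0.03718217, -0.30533964,  1.93538556])}
side {'fov_y': 42.64207428115869, 'cx': 319.3677661312455, 'cy': 200.61116536343644, 'k1': -0.0055007968856367415, 'rvec': array([ 0.84121469, -2.52205739,  1.13886767]), 'tvec': array([0.3909571 , 0.25746752, 1.47426182])}
wrist {'fov_y': 70.92056477414252, 'cx': 324.4219377448314, 'cy': 201.3972739330265, 'k1': -0.04201209248691708, 'rvec': array([-2.83355022e+00, -3.15601848e-04,  1.97718103e-03]), 'tvec': array([-0.64945958, -0.03962266,  0.37817459])}
{'time': 0.15, 'joint_positions': array([-8.25982377e-02,  1.24370368e-01,  1.65135124e+00,  2.05572314e-06,
        1.36753898e+00, -8.26049234e-02]), 'qvel': array([ 0.00174058, -0.0016096 , -0.00424782, -0.00013959,  0.00046456,
       -0.00013294]), 'tau': array([ 3.58459238e-04, -4.24227583e+01, -3.66012383e+01, -4.16494640e-05,
        4.65309960e-03, -1.53378886e-05]), 'position': array([6.49640262e-01, 2.26934009e-06, 3.02930926e-01]), 'orientation': array([-3.13993057e+00, -1.39628665e-04,  1.57080248e+00]), 'contact_force': array([-0.23631686, -0.17667339, -0.44238314]), 'wrist_torque': array([0.03247069, 0.02806322, 0.00308615]), 'opening': 1.0011580537500349}
```

View pics/scene0.png

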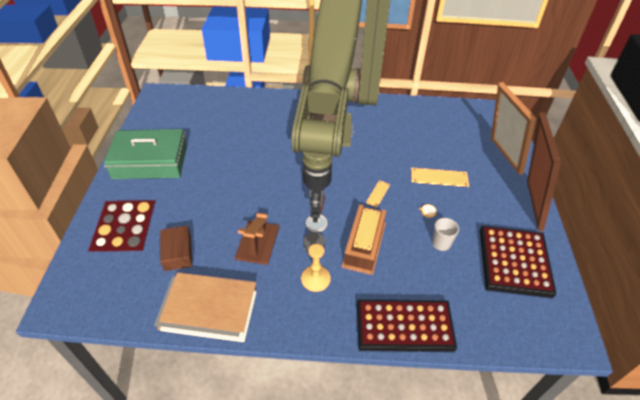

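View pics/side0.png

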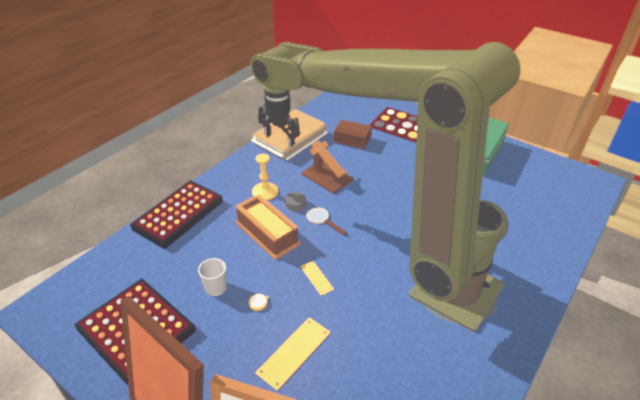

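View pics/wrist0.png

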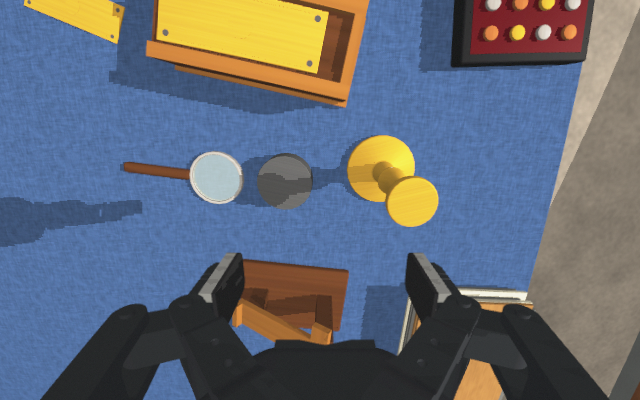

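```bash
python3 - <<'E'
from h import *
for uv in [(148,50),(345,105),(365,10)]: print('w',uv,onz('wrist',uv,0.078 if uv[1]!=50 else 0.07).round(4))
for uv in [(160,38),(325,72),(330,15)]: print('plate',uv,onz('wrist',uv,0.073).round(4))
img=cv2.cvtColor(cv2.imread('pics/scene0.png'),cv2.COLOR_BGR2RGB)
save(cv2.resize(img[170:290,200:410],None,fx=3.8,fy=3.8,interpolation=cv2.INTER_CUBIC),'c1.png')
img=cv2.cvtColor(cv2.imread('pics/side0.png'),cv2.COLOR_BGR2RGB)
save(cv2.resize(img[120:270,210:370],None,fx=4,fy=4,interpolation=cv2.INTER_CUBIC),'c2.png')
for n,uv,z in [('scene',(367,208),.073),('scene',(258,245),0.012),('scene',(378,193),0),('scene',(440,177),0),('scene',(316,280),0),('scene',(428,211),.013)]:print(uv,onz(n,uv,z).round(3))
E
```

```text
w (148, 50) [0.4753 0.1379 0.07  ]
w (345, 105) [0.6701 0.084  0.078 ]
w (365, 10) [0.6869 0.1678 0.078 ]
plate (160, 38) [0.4907 0.1477 0.073 ]
plate (325, 72) [0.6502 0.1151 0.073 ]
plate (330, 15) [0.6549 0.165  0.073 ]
(367, 208) [0.486 0.159 0.073]
(258, 245) [ 0.617 -0.187  0.012]
(378, 193) [0.346 0.206 0.   ]
(440, 177) [0.246 0.441 0.   ]
(316, 280) [0.728 0.007 0.   ]
(428, 211) [0.43  0.376 0.013]
```

View pics/c1.png

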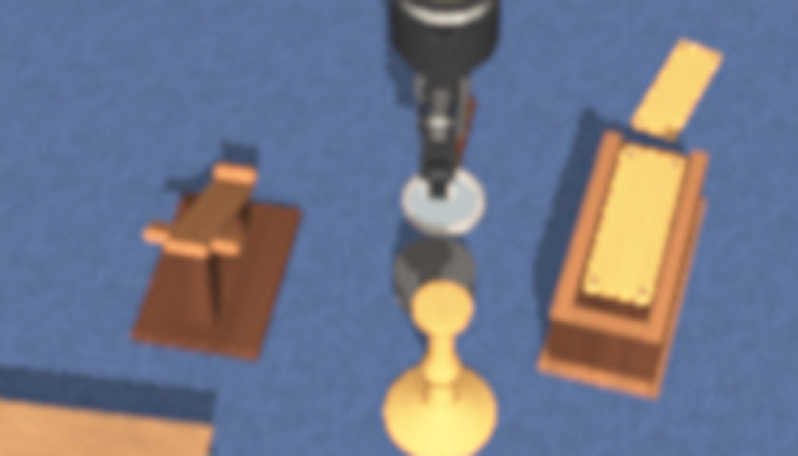

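View pics/c2.png

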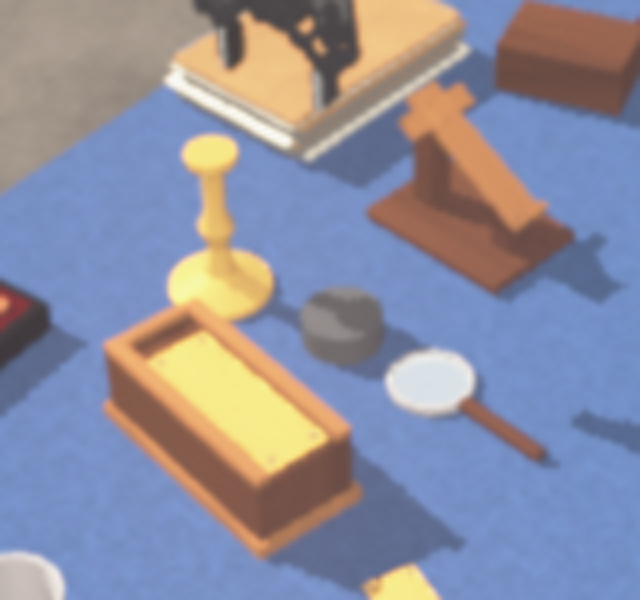

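```bash
python3 - <<'E'
from h import *
o,d=ray('wrist',(320,200)); print(o,d/np.linalg.norm(d))
for uv in [(320,200),(0,0),(639,0),(320,390)]: print(onz('wrist',uv,0.07).round(3))
E
```

```text
[0.6500198  0.07690271 0.37163705] [-0.01682683 -0.29843142 -0.95428274]
[ 0.645 -0.017  0.07 ]
[0.327 0.191 0.07 ]
[0.961 0.19  0.07 ]
[ 0.643 -0.31   0.07 ]
```

Emit:
send_rows(steps=[{"delta_pos": [4, -2.5, 0], "gripper": 8.5, "roll": 0}, {"delta_pos": [8, -5, 0], "gripper": 8.5, "roll": 0}, {"delta_pos": [12, -7, 0], "gripper": 8.5, "roll": 0}, {"delta_pos": [12, -7, 0], "gripper": 8.5, "roll": 0}, {"delta_pos": [12, -7, 0], "gripper": 8.5, "roll": 0}])

```text
time: 0.65
position: [0.5792, 0.1207, 0.3029]
orientation: [-3.14, 0.0, 1.573]
contact_force: [0.4, -1.4, -0.8]
opening: 0.997
```

```bash
python3 - <<'E'
from h import *
import pickle
s=sensors.get_obs();print(s['position'],s['qvel'].round(3))
ci=camera_info('wrist');im=capture('wrist');pickle.dump((ci,im),open('w1.pkl','wb'));save(im,'w1.png')
E
```

```text
[0.57919724 0.12072838 0.30290127] [-0.034  0.013 -0.016 -0.003 -0.002  0.001]
```

View pics/w1.png

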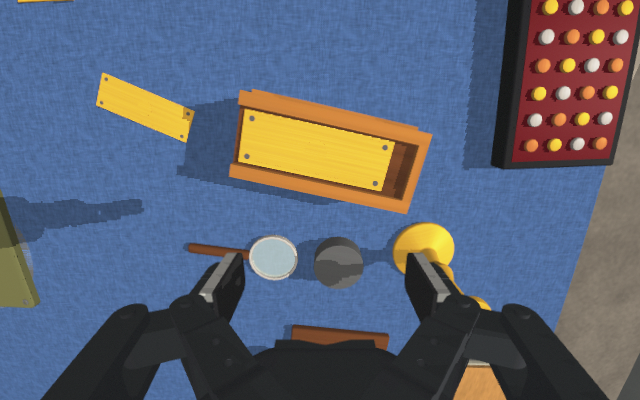

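```bash
python3 - <<'E'
from h import *
import pickle
ci,im=pickle.load(open('w1.pkl','rb'))
save(cv2.resize(im[80:220,220:440],None,fx=3.6,fy=3.6,interpolation=cv2.INTER_CUBIC),'c3.png')
hsv=cv2.cvtColor(im,cv2.COLOR_RGB2HSV)
roi=np.zeros(im.shape[:2],np.uint8); roi[80:222,222:440]=1
y=cv2.inRange(hsv,(20,140,120),(32,255,255))*roi
cs,_=cv2.findContours(y,0,1); c=max(cs,key=cv2.contourArea)
r=cv2.minAreaRect(c); b=cv2.boxPoints(r); print('plate',r)
ap=cv2.approxPolyDP(c,6,True)[:,0]; print(ap.tolist())
P=np.array([onz('wrist',p,.073,ci)[:2] for p in ap]);print(P.round(4).tolist())
pts=np.array([onz('wrist',p,.073,ci)[:2] for p in c[:,0]]).astype(np.float32)
r=cv2.minAreaRect((pts*1000).astype(np.float32));print(r)
o=cv2.inRange(hsv,(5,120,120),(18,255,255))*roi
cs,_=cv2.findContours(o,0,1); c=max(cs,key=cv2.contourArea)
ap=cv2.approxPolyDP(c,4,True)[:,0]; 
for p in ap: print(p,onz('wrist',p,.078,ci)[:2].round(4))
E
```

```text
plate ((314.1470642089844, 150.58824157714844), (152.610595703125, 53.14796829223633), 12.528807640075684)
[[245, 110], [239, 161], [380, 190], [394, 142]]
[[0.4982, 0.2001], [0.4876, 0.1478], [0.6406, 0.1159], [0.6522, 0.1681]]
((569.2642822265625, 158.3184814453125), (55.40877151489258, 158.5413055419922), 77.82442474365234)
[240  90] [0.496  0.2189]
[242 105] [0.4969 0.2048]
[412 143] [0.6698 0.1677]
[418 149] [0.6766 0.1616]
[401 200] [0.6634 0.1059]
[235 163] [0.4847 0.1465]
[230 176] [0.478  0.1325]
[406 212] [0.6702 0.0919]
[430 134] [0.6876 0.177 ]
[363 114] [0.6178 0.1962]
```

View pics/c3.png

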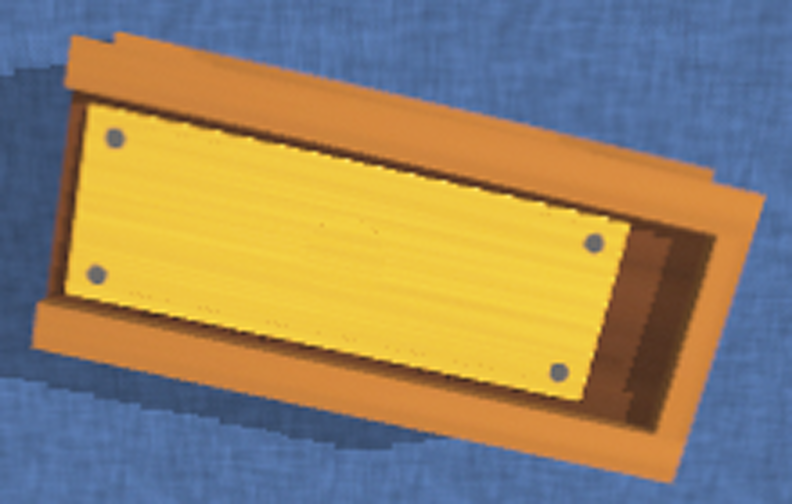

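Emit:
send_rows(steps=[{"delta_pos": [3.4, 0.4, 0], "gripper": 0, "roll": -0.145}, {"delta_pos": [3.4, 0.4, 0], "gripper": 0, "roll": -0.29}, {"delta_pos": [3.4, 0.4, 0], "gripper": 0, "roll": -0.435}, {"delta_pos": [3.4, 0.4, 0], "gripper": 0, "roll": -0.58}, {"delta_pos": [3.4, 0.4, 0], "gripper": 0, "roll": -0.725}, {"delta_pos": [3.4, 0.4, 0], "gripper": 0, "roll": -0.87}, {"delta_pos": [3.4, 0.4, 0], "gripper": 0, "roll": -1.015}, {"delta_pos": [3.4, 0.4, 0], "gripper": 0, "roll": -1.16}])

```text
time: 1.5
position: [0.5845, 0.1524, 0.3026]
orientation: [-3.14, -0.002, 2.735]
contact_force: [0.2, -0.2, -0.1]
opening: -0.001
```

Emit:
send_rows(steps=[{"delta_pos": [0.2, 0.2, 4], "gripper": 0, "roll": -0.1}, {"delta_pos": [0.2, 0.2, 8], "gripper": 0, "roll": -0.194}, {"delta_pos": [0.2, 0.2, 11], "gripper": 0, "roll": -0.194}, {"delta_pos": [0.2, 0.2, 13], "gripper": 0, "roll": -0.194}, {"delta_pos": [0.2, 0.2, 14], "gripper": 0, "roll": -0.194}, {"delta_pos": [0.2, 0.2, 14.2], "gripper": 0, "roll": -0.194}, {"delta_pos": [0.2, 0.2, 14.2], "gripper": 0, "roll": -0.194}])

```text
time: 2.2
position: [0.584, 0.1544, 0.1613]
orientation: [-3.141, -0.001, 2.928]
contact_force: [1.7, 0.7, 0.4]
opening: 0.002
```

```bash
python3 - <<'E'
from h import *
s=sensors.get_obs();print(s['position'],s['orientation'],s['contact_force'])
save(capture('wrist'),'w2.png');save(cv2.resize(capture('side')[150:290,200:360],None,fx=4,fy=4,interpolation=cv2.INTER_CUBIC),'s2.png')
E
```

```text
[0.58398349 0.15443831 0.16129315] [-3.14084324e+00 -8.29358592e-04  2.92819221e+00] [1.67213341 0.72895755 0.42626585]
```

View pics/w2.png

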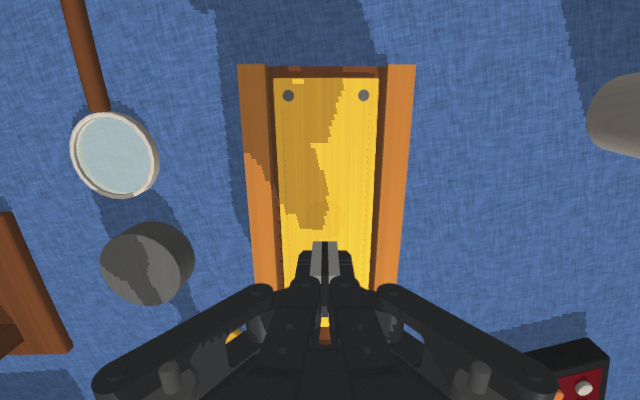

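View pics/s2.png

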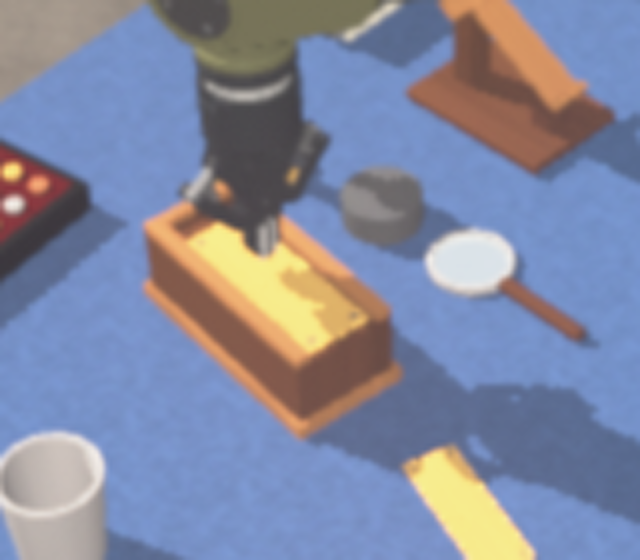

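Emit:
send_rows(steps=[{"delta_pos": [0, 0, 0.8], "gripper": 0, "roll": 0}, {"delta_pos": [0, 0, 1.3], "gripper": 0, "roll": 0}, {"delta_pos": [0, 0, 1.5], "gripper": 0, "roll": 0}, {"delta_pos": [0, 0, 1.55], "gripper": 0, "roll": 0}, {"delta_pos": [0, 0, 1.55], "gripper": 0, "roll": 0}])

```text
time: 2.8
position: [0.5842, 0.1549, 0.1467]
orientation: [-3.141, 0.001, 2.929]
contact_force: [-0.2, 0.6, -0.2]
opening: -0.0
```

Emit:
send_rows(steps=[{"delta_pos": [0, 0, 0.1], "gripper": 0, "roll": 0}, {"delta_pos": [0, 0, 0.15], "gripper": 0, "roll": 0}, {"delta_pos": [0, 0, 0.15], "gripper": 0, "roll": 0}])

```text
time: 3.1
position: [0.5844, 0.155, 0.1456]
orientation: [3.142, 0.001, 2.929]
contact_force: [-1.4, -0.5, 2.4]
opening: -0.003
```

Emit:
send_rows(steps=[{"delta_pos": [0, 0, 0.15], "gripper": 0, "roll": 0}, {"delta_pos": [0, 0, 0.15], "gripper": 0, "roll": 0}])

```text
time: 3.3
position: [0.585, 0.1551, 0.1457]
orientation: [3.141, 0.002, 2.929]
contact_force: [-2.0, -0.3, 5.9]
opening: 0.0
```

Emit:
send_rows(steps=[{"delta_pos": [0, 0, 0.3], "gripper": 0, "roll": 0}, {"delta_pos": [0, 0, 0.3], "gripper": 0, "roll": 0}, {"delta_pos": [0.2, 0, 0.3], "gripper": 0, "roll": 0}, {"delta_pos": [0.5, 0, 0.3], "gripper": 0, "roll": 0}])

```text
time: 3.7
position: [0.5827, 0.1563, 0.1456]
orientation: [3.139, 0.01, 2.929]
contact_force: [2.5, -0.5, 6.6]
opening: -0.004
```

Emit:
send_rows(steps=[{"delta_pos": [0.3, 0, 0.45], "gripper": 0, "roll": 0}, {"delta_pos": [0.6, 0, 0.45], "gripper": 0, "roll": 0}, {"delta_pos": [0.9, 0, 0.45], "gripper": 0, "roll": 0}, {"delta_pos": [1.2, 0, 0.45], "gripper": 0, "roll": 0}])

```text
time: 4.1
position: [0.5747, 0.1591, 0.1456]
orientation: [3.135, 0.02, 2.929]
contact_force: [3.3, -1.5, 10.1]
opening: -0.001
```

```bash
python3 - <<'E'
from h import *
s=sensors.get_obs();print(s['position'],s['orientation'],s['contact_force'])
ci=camera_info('wrist');im=capture('wrist');save(im,'w3.png')
E
```

```text
[0.57470525 0.15906065 0.1456394 ] [3.13532904 0.02004366 2.9288096 ] [ 3.31321565 -1.48158907 10.09592848]
```

View pics/w3.png

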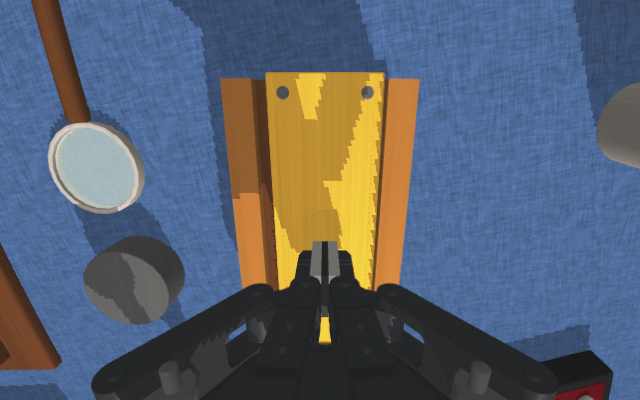

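Emit:
send_rows(steps=[{"delta_pos": [0.6, 0, 0.45], "gripper": 0, "roll": 0}, {"delta_pos": [1.2, 0, 0.45], "gripper": 0, "roll": 0}, {"delta_pos": [1.8, 0, 0.45], "gripper": 0, "roll": 0}, {"delta_pos": [2.4, 0, 0.45], "gripper": 0, "roll": 0}, {"delta_pos": [3.0, 0, 0.45], "gripper": 0, "roll": 0}, {"delta_pos": [3.6, 0, 0.45], "gripper": 0, "roll": 0}])

```text
time: 4.75
position: [0.5436, 0.1667, 0.1456]
orientation: [3.133, 0.032, 2.929]
contact_force: [4.4, -3.9, 13.1]
opening: -0.002
```

```bash
python3 - <<'E'
from h import *
s=sensors.get_obs();print(s['position'],s['orientation'],s['contact_force'])
ci=camera_info('wrist');im=capture('wrist');save(im,'w4.png')
E
```

```text
[0.54356047 0.1666707  0.14561652] [3.13258999 0.03197176 2.92916217] [ 4.3912065  -3.90546003 13.13465993]
```

View pics/w4.png

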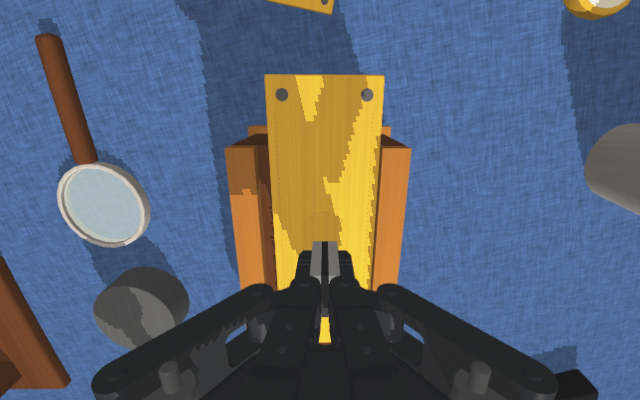

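Emit:
send_rows(steps=[{"delta_pos": [0.7, 0, 0.4], "gripper": 0, "roll": 0}, {"delta_pos": [1.4, 0, 0.4], "gripper": 0, "roll": 0}, {"delta_pos": [2.1, 0, 0.4], "gripper": 0, "roll": 0}, {"delta_pos": [2.6, 0, 0.4], "gripper": 0, "roll": 0}, {"delta_pos": [2.8, 0, 0.3], "gripper": 0, "roll": 0}, {"delta_pos": [2.8, 0, 0.1], "gripper": 0, "roll": 0}])

```text
time: 5.4
position: [0.517, 0.173, 0.1459]
orientation: [3.131, 0.036, 2.929]
contact_force: [-0.2, 0.2, 1.3]
opening: 0.003
```

Emit:
send_rows(steps=[{"delta_pos": [0, 0, -3], "gripper": 0, "roll": 0}, {"delta_pos": [0, 0, -7], "gripper": 8.5, "roll": 0}, {"delta_pos": [0, 0, -11], "gripper": 8.5, "roll": 0}, {"delta_pos": [0, 0, -13], "gripper": 8.5, "roll": 0}, {"delta_pos": [0, 0, -13], "gripper": 8.5, "roll": 0}])

```text
time: 5.9
position: [0.5136, 0.1729, 0.2799]
orientation: [3.128, 0.042, 2.929]
contact_force: [0.1, -0.5, 0.7]
opening: 0.68
```

```bash
python3 - <<'E'
from h import *
import pickle
s=sensors.get_obs();print(s['position'],s['orientation'],s['contact_force'])
ci=camera_info('wrist');im=capture('wrist');save(im,'w5.png');pickle.dump((ci,im),open('w5.pkl','wb'))
hsv=cv2.cvtColor(im,cv2.COLOR_RGB2HSV)
y=cv2.inRange(hsv,(20,140,90),(32,255,255))
cs,_=cv2.findContours(y,0,1)
for c in cs:
    if cv2.contourArea(c)<500: continue
    ap=cv2.approxPolyDP(c,5,True)[:,0]; print(ap.tolist(),[onz('wrist',p,.073,ci)[:2].round(4).tolist() for p in ap])
E
```

```text
[0.51361878 0.17294464 0.27987068] [3.12780497 0.04214831 2.92929912] [ 0.12554849 -0.54089956  0.72117977]
[[292, 94], [297, 245], [346, 246], [352, 95]] [[0.4251, 0.1641], [0.5764, 0.131], [0.5894, 0.1832], [0.4375, 0.2173]]
[[496, 27], [477, 30], [457, 47], [469, 72], [489, 75], [504, 63], [509, 44]] [[0.407, 0.3512], [0.4064, 0.3342], [0.4166, 0.3157], [0.4394, 0.3251], [0.4455, 0.3435], [0.4378, 0.3577], [0.4228, 0.3626]]
[[300, 0], [290, 68], [325, 76], [340, 0]] [[0.3544, 0.1887], [0.4036, 0.1677], [0.4166, 0.1966], [0.3612, 0.2212]]
```

View pics/w5.png

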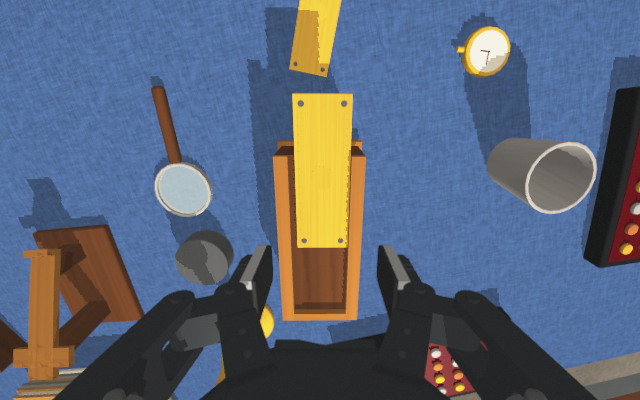

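Emit:
send_rows(steps=[{"delta_pos": [-3, -4, 0], "gripper": 8.5, "roll": 0}, {"delta_pos": [-6, -8, 0], "gripper": 8.5, "roll": 0}, {"delta_pos": [-9, -12, 0], "gripper": 8.5, "roll": 0}, {"delta_pos": [-12, -16, 0], "gripper": 8.5, "roll": 0}, {"delta_pos": [-15, -20, 0], "gripper": 8.5, "roll": 0}, {"delta_pos": [-18, -24, 0], "gripper": 8.5, "roll": 0}, {"delta_pos": [-21, -28, 0], "gripper": 8.5, "roll": 0}, {"delta_pos": [-24, -32, 0], "gripper": 8.5, "roll": 0}])

```text
time: 6.75
position: [0.6794, -0.1923, 0.2787]
orientation: [3.129, 0.033, 2.929]
contact_force: [1.0, 0.4, 0.6]
opening: 0.997
```

Emit:
send_rows(steps=[{"delta_pos": [0, 0, 0], "gripper": 8.5, "roll": 0}, {"delta_pos": [0, 0, 0], "gripper": 8.5, "roll": 0}])

```text
time: 6.95
position: [0.6784, -0.1932, 0.2743]
orientation: [3.127, 0.027, 2.927]
contact_force: [0.2, 0.7, 0.1]
opening: 0.994
```

```bash
python3 - <<'E'
from h import *
import pickle
s=sensors.get_obs();print(s['position'],s['orientation'],s['qvel'].round(3))
ci=camera_info('wrist');im=capture('wrist');save(im,'w6.png');pickle.dump((ci,im),open('w6.pkl','wb'))
E
```

```text
[ 0.6784052  -0.19321348  0.27429606] [3.12746477 0.02682687 2.92681394] [ 0.038 -0.038  0.02   0.007  0.007  0.003]
```

View pics/w6.png

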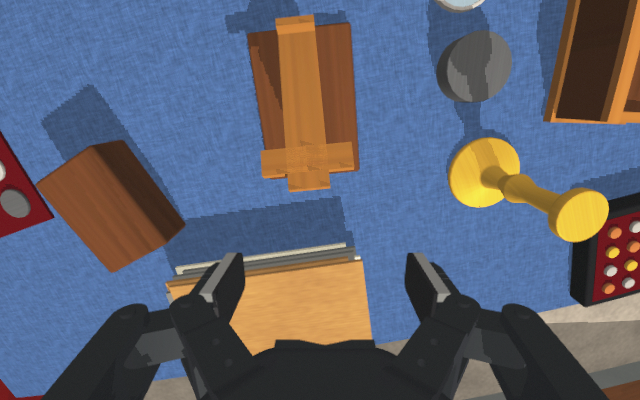

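```bash
python3 - <<'E'
from h import *
import pickle
ci,im=pickle.load(open('w6.pkl','rb'))
save(cv2.resize(im[5:205,230:370],None,fx=3,fy=3,interpolation=cv2.INTER_CUBIC),'c6.png')
E
```

```text
(no output)
```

View pics/c6.png

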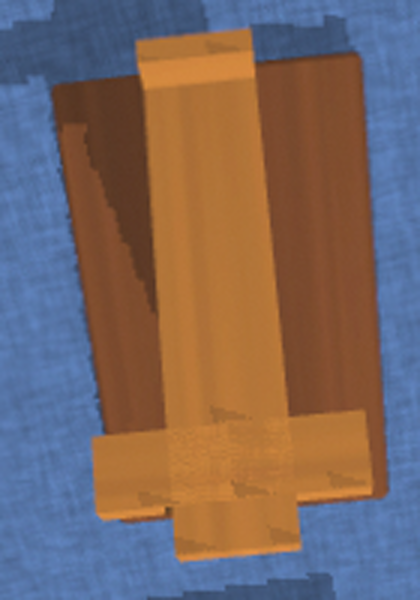

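```bash
python3 - <<'E'
from h import *
import pickle
ci,im=pickle.load(open('w6.pkl','rb'))
def P(c,z): return onz('wrist',(c[0]/3+230,c[1]/3+5),z,ci)[:2]
def show(n,a,b,z):
    a,b=P(a,z),P(b,z); print(n,a.round(4),b.round(4),'mid',((a+b)/2).round(4),'w',np.linalg.norm(b-a).round(4),'dir',np.arctan2(*(b-a)[::-1]).round(3)); return (a+b)/2
s=np.sin(.5);c=np.cos(.5)
f=show('foot',(147,91),(256,80),.055)
show('liptop outer',(137,42),(252,30),.055+.01*c-.008*s)
e=show('end lo',(178,560),(300,548),.055+.145*s)
e2=show('end hi',(178,541),(299,527),.055+.145*s)
x1=show('xbar near',(92,437),(365,411),.055+.109*s)
x2=show('xbar far',(99,519),(372,494),.055+.131*s)
for q,L in [(e,.145),(e2,.145),(x1,.109),(x2,.131)]:
    v=q-f;print('yaw',np.arctan2(v[1],v[0]).round(3),'len',np.linalg.norm(v).round(4),'exp',L*c)
# base
show('base near',(53,85),(359,53),.012);show('base far',(120,520),(387,497),.012)
E
```

```text
foot [ 0.5348 -0.2015] [ 0.5389 -0.1687] mid [ 0.5368 -0.1851] w 0.033 dir 1.446
liptop outer [ 0.5227 -0.2006] [ 0.5269 -0.1671] mid [ 0.5248 -0.1838] w 0.0338 dir 1.447
end lo [ 0.6609 -0.2169] [ 0.6647 -0.1842] mid [ 0.6628 -0.2005] w 0.0329 dir 1.454
end hi [ 0.6558 -0.2155] [ 0.659  -0.1833] mid [ 0.6574 -0.1994] w 0.0324 dir 1.471
xbar near [ 0.6261 -0.2342] [ 0.6354 -0.1591] mid [ 0.6307 -0.1967] w 0.0756 dir 1.448
xbar far [ 0.6468 -0.2361] [ 0.6561 -0.1622] mid [ 0.6514 -0.1992] w 0.0745 dir 1.446
yaw -0.122 len 0.1269 exp 0.12724947147410404
yaw -0.118 len 0.1214 exp 0.12724947147410404
yaw -0.123 len 0.0946 exp 0.09565649924605063
yaw -0.122 len 0.1155 exp 0.11496331560763884
base near [ 0.5159 -0.2363] [ 0.5288 -0.1308] mid [ 0.5223 -0.1835] w 0.1062 dir 1.449
base far [ 0.6709 -0.2555] [ 0.6848 -0.149 ] mid [ 0.6779 -0.2023] w 0.1074 dir 1.441
```

```bash
cat >> h.py <<'E'
from scipy.spatial.transform import Rotation as Ro
def Rt(s): return Ro.from_euler('xyz',s['orientation']).as_matrix()
def delta(target_tcp,s=None):
    s=s or sensors.get_obs(); return (Rt(s).T@(np.array(target_tcp)-s['position'])*100).round(2)
E
python3 - <<'E'
from h import *
s=sensors.get_obs();R=Rt(s);g=np.array([.4696,.182,.0715])
print(R.round(3)); print(delta(g-.05*R[:,2]-np.array([0,0,-.11])), delta(g-.05*R[:,2]))
E
```

```text
[[-0.977  0.211  0.03 ]
 [ 0.212  0.977  0.008]
 [-0.028  0.014 -1.   ]]
[28.58 32.01  4.03] [28.89 31.85 15.02]
```

Emit:
send_rows(steps=[{"delta_pos": [3.2, 3.6, 0], "gripper": 8.5, "roll": 0}, {"delta_pos": [6.4, 7.2, 0], "gripper": 8.5, "roll": 0}, {"delta_pos": [9.6, 10.8, 0], "gripper": 8.5, "roll": 0}, {"delta_pos": [12.8, 14.4, 0], "gripper": 8.5, "roll": 0}, {"delta_pos": [16, 18, 0], "gripper": 8.5, "roll": 0}, {"delta_pos": [19.2, 21.6, 0], "gripper": 8.5, "roll": 0}, {"delta_pos": [22.4, 25.2, 0], "gripper": 8.5, "roll": 0}, {"delta_pos": [25.6, 28.8, 0], "gripper": 8.5, "roll": 0}])

```text
time: 7.8
position: [0.4863, 0.1461, 0.2713]
orientation: [3.127, 0.027, 2.93]
contact_force: [0.4, 0.0, 0.4]
opening: 0.996
```

Emit:
send_rows(steps=[{"delta_pos": [3, 3.2, 2], "gripper": 8.5, "roll": 0}, {"delta_pos": [3, 3.2, 4], "gripper": 8.5, "roll": 0}, {"delta_pos": [3, 3.2, 4], "gripper": 8.5, "roll": 0}])

```text
time: 8.1
position: [0.4608, 0.1856, 0.2271]
orientation: [3.13, 0.021, 2.935]
contact_force: [-0.5, -0.6, -0.5]
opening: 0.997
```

```bash
python3 - <<'E'
from h import *
s=sensors.get_obs();R=Rt(s);g=np.array([.4696,.182,.0715])
print(s['position'],s['orientation']); print(delta(g-.05*R[:,2]))
ci=camera_info('wrist');im=capture('wrist');save(im,'w7.png')
hsv=cv2.cvtColor(im,cv2.COLOR_RGB2HSV)
y=cv2.inRange(hsv,(20,140,90),(32,255,255))
cs,_=cv2.findContours(y,0,1)
for c in cs:
    if cv2.contourArea(c)<1500: continue
    ap=cv2.approxPolyDP(c,5,True)[:,0]; print(ap.tolist(),[onz('wrist',p,.073,ci)[:2].round(4).tolist() for p in ap])
E
```

```text
[0.46082754 0.18555721 0.22710847] [3.13041397 0.02108979 2.93522424]
[-0.6  -0.34 10.57]
[[288, 168], [293, 323], [347, 325], [356, 169]] [[0.4244, 0.1645], [0.5757, 0.1309], [0.5896, 0.1826], [0.4365, 0.2176]]
[[350, 0], [307, 0], [287, 126], [326, 134]] [[0.3197, 0.2339], [0.3138, 0.2052], [0.3925, 0.1717], [0.4046, 0.1996]]
```

View pics/w7.png

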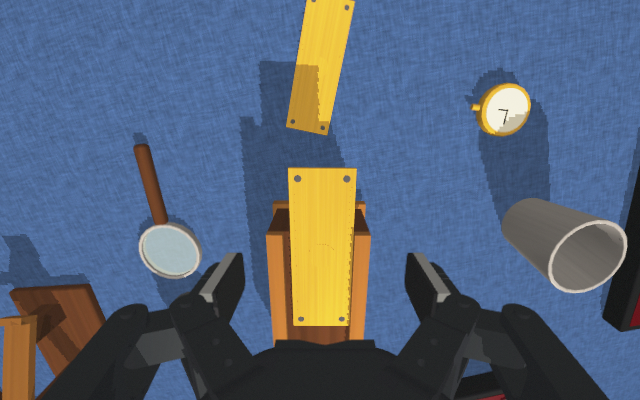

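Emit:
send_rows(steps=[{"delta_pos": [-0.6, -0.3, 3], "gripper": 8.5, "roll": 0}, {"delta_pos": [-0.6, -0.3, 6], "gripper": 8.5, "roll": 0}, {"delta_pos": [-0.6, -0.3, 8], "gripper": 8.5, "roll": 0}, {"delta_pos": [-0.6, -0.3, 9.5], "gripper": 8.5, "roll": 0}, {"delta_pos": [-0.6, -0.3, 10.4], "gripper": 8.5, "roll": 0}, {"delta_pos": [-0.6, -0.3, 10.5], "gripper": 8.5, "roll": 0}, {"delta_pos": [-0.6, -0.3, 10.5], "gripper": 8.5, "roll": 0}])

```text
time: 8.85
position: [0.471, 0.1816, 0.125]
orientation: [3.129, 0.025, 2.933]
contact_force: [-0.3, 0.4, 0.1]
opening: 0.994
```

```bash
python3 - <<'E'
from h import *
s=sensors.get_obs();R=Rt(s);g=np.array([.4696,.182,.0715])
print(s['position'],s['orientation'],s['contact_force']); print(delta(g-.05*R[:,2]))
save(capture('wrist'),'w8.png');save(cv2.resize(capture('side')[170:310,210:370],None,fx=4,fy=4,interpolation=cv2.INTER_CUBIC),'s8.png')
E
```

```text
[0.47101061 0.18156157 0.12500887] [3.12860949 0.02488509 2.93314894] [-0.30131626  0.39487929  0.14586499]
[ 0.28 -0.06  0.35]
```

View pics/w8.png

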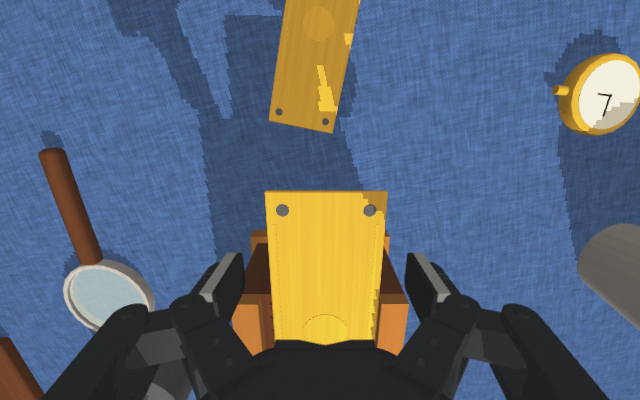

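View pics/s8.png

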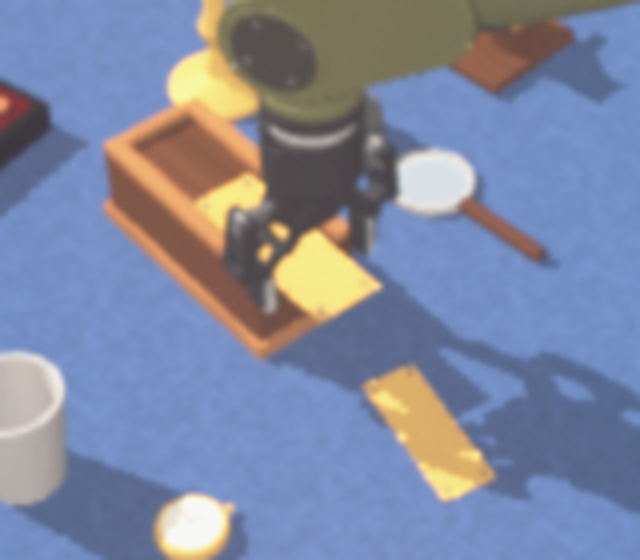

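Emit:
send_rows(steps=[{"delta_pos": [0.4, 0, 0.3], "gripper": 8.5, "roll": 0}, {"delta_pos": [0.4, 0, 0.3], "gripper": 7, "roll": 0}, {"delta_pos": [0.4, 0, 0.3], "gripper": 4, "roll": 0}, {"delta_pos": [0.4, 0, 0.3], "gripper": 4, "roll": 0}, {"delta_pos": [0.4, 0, 0.3], "gripper": 4, "roll": 0}, {"delta_pos": [0.4, 0, 0.3], "gripper": 4, "roll": 0}, {"delta_pos": [0.4, 0, 0.3], "gripper": 4, "roll": 0}], grip_force=40)

```text
time: 9.65
position: [0.4676, 0.1827, 0.1228]
orientation: [3.128, 0.026, 2.933]
contact_force: [-2.6, 0.1, 4.3]
opening: 0.639
```

```bash
python3 - <<'E'
from h import *
s=sensors.get_obs();R=Rt(s)
print(s['position'],s['orientation'],s['contact_force'],s['opening']*85.4,(s['position']+.052*R[:,2]))
ci=camera_info('wrist');save(capture('wrist'),'w9.png');save(cv2.resize(capture('side')[170:310,210:370],None,fx=4,fy=4,interpolation=cv2.INTER_CUBIC),'s9.png')
E
```

```text
[0.46762759 0.18266863 0.12280307] [3.12782314 0.0261849  2.93320996] [-2.60672456  0.07301096  4.28745235] 54.58323836641377 [0.46910759 0.1830875  0.07082582]
```

View pics/w9.png

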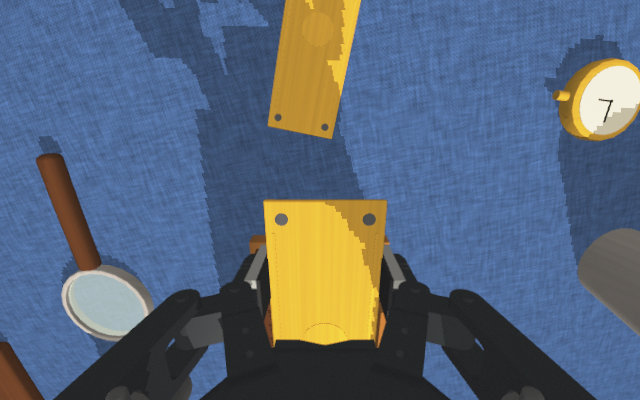

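View pics/s9.png

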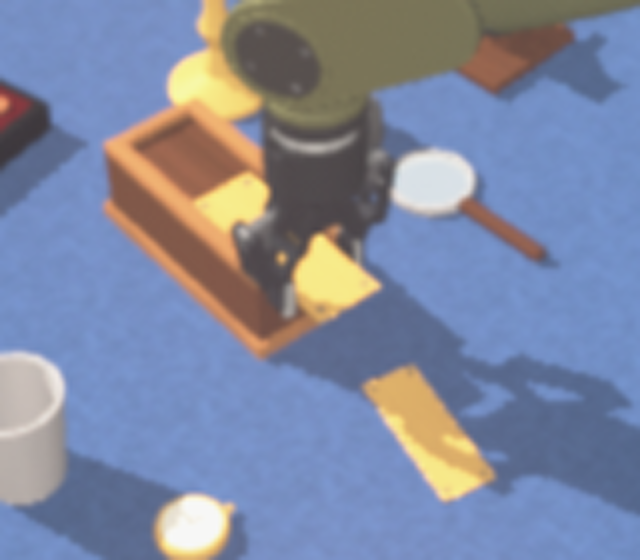

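Emit:
send_rows(steps=[{"delta_pos": [0, 0, 0], "gripper": 4, "roll": 0}, {"delta_pos": [0, 0, -0.3], "gripper": 4, "roll": 0}, {"delta_pos": [0, 0, -0.8], "gripper": 4, "roll": 0}, {"delta_pos": [0, 0, -1.5], "gripper": 4, "roll": 0}, {"delta_pos": [0, 0, -2.5], "gripper": 4, "roll": 0}, {"delta_pos": [0, 0, -2.5], "gripper": 4, "roll": 0}], grip_force=60)

```text
time: 10.35
position: [0.4679, 0.1827, 0.1497]
orientation: [3.126, 0.029, 2.933]
contact_force: [0.8, -0.5, -2.6]
opening: 0.628
```

```bash
python3 - <<'E'
from h import *
s=sensors.get_obs();R=Rt(s)
print(s['position'],s['orientation'],s['contact_force'],s['opening']*85.4,(s['position']+.052*R[:,2]))
ci=camera_info('wrist');save(capture('wrist'),'w10.png');save(cv2.resize(capture('side')[160:300,210:370],None,fx=4,fy=4,interpolation=cv2.INTER_CUBIC),'s10.png')
E
```

```text
[0.46793212 0.182728   0.14973036] [3.1262468  0.02935564 2.9332217 ] [ 0.84771066 -0.49575571 -2.62593032] 53.66323817907488 [0.46959028 0.18319299 0.09775888]
```

View pics/w10.png

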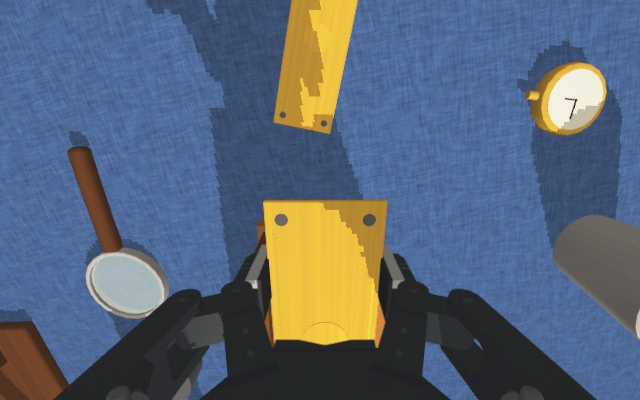

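View pics/s10.png

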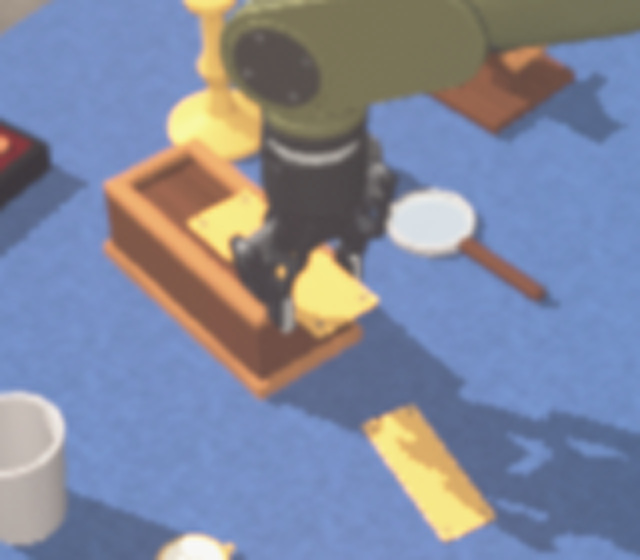

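```bash
python3 - <<'E'
from h import *
s=sensors.get_obs();R=Rt(s)
n=(onz('wrist',(264,201),.0999)+onz('wrist',(387,201),.0999))/2
print(n, 'w',np.linalg.norm(onz('wrist',(264,201),.0999)-onz('wrist',(387,201),.0999)))
d=(n-s['position']); print((R.T@d*1000).round(1))
u=-R[:,0]; 
E
```

```text
[0.42894221 0.19111126 0.0999    ] w 0.05347780021885105
[40.5 -0.2 47.4]
```

Emit:
send_rows(steps=[{"delta_pos": [0, 0, -2], "gripper": 4, "roll": 0}, {"delta_pos": [0, 0, -5], "gripper": 4, "roll": 0}, {"delta_pos": [0, 0, -8], "gripper": 4, "roll": 0}, {"delta_pos": [0, 0, -10], "gripper": 4, "roll": 0}, {"delta_pos": [0, 0, -11], "gripper": 4, "roll": 0}, {"delta_pos": [0, 0, -11], "gripper": 4, "roll": 0}])

```text
time: 11.05
position: [0.4645, 0.1818, 0.2596]
orientation: [3.126, 0.03, 2.933]
contact_force: [-0.5, -0.0, -1.6]
opening: 0.626
```

```bash
python3 - <<'E'
from h import *
s=sensors.get_obs();R=Rt(s);print(s['position'],s['orientation'],s['opening'])
print(delta([0.575-.002,-.190,s['position'][2]]))
E
```

```text
[0.46445498 0.18176128 0.25960653] [3.12606352 0.02967495 2.93321014] 0.6260448482693947
[-1.830e+01 -3.413e+01  1.000e-02]
```

Emit:
send_rows(steps=[{"delta_pos": [-1, -1.9, 0], "gripper": 4, "roll": 0}, {"delta_pos": [-2.7, -5.1, 0], "gripper": 4, "roll": 0}, {"delta_pos": [-4.5, -8.4, 0], "gripper": 4, "roll": 0}, {"delta_pos": [-6.3, -11.7, 0], "gripper": 4, "roll": 0}, {"delta_pos": [-8.1, -15, 0], "gripper": 4, "roll": 0}, {"delta_pos": [-9.9, -18.3, 0], "gripper": 4, "roll": 0}, {"delta_pos": [-11.7, -21.6, 0], "gripper": 4, "roll": 0}, {"delta_pos": [-13.4, -25, 0], "gripper": 4, "roll": 0}])

```text
time: 11.85
position: [0.5433, -0.0919, 0.2572]
orientation: [3.126, 0.026, 2.933]
contact_force: [1.1, 0.0, -1.6]
opening: 0.628
```

```bash
python3 - <<'E'
from h import *
s=sensors.get_obs();R=Rt(s);print(s['position'],s['orientation'],s['opening'])
print(delta([0.575-.002,-.190,.25]))
E
```

```text
[ 0.54330606 -0.09187557  0.25718665] [3.12581305 0.0260679  2.93312417] 0.6283414253407381
[-4.92 -9.    0.71]
```

Emit:
send_rows(steps=[{"delta_pos": [-1.7, -3.1, 0.5], "gripper": 4, "roll": -0.03}, {"delta_pos": [-3.2, -5.8, 0.7], "gripper": 4, "roll": -0.06}, {"delta_pos": [-4.3, -7.9, 0.7], "gripper": 4, "roll": -0.087}, {"delta_pos": [-4.9, -9, 0.7], "gripper": 4, "roll": -0.087}, {"delta_pos": [-4.9, -9, 0.7], "gripper": 4, "roll": -0.087}, {"delta_pos": [-4.9, -9, 0.7], "gripper": 4, "roll": -0.087}])

```text
time: 12.45
position: [0.5724, -0.1892, 0.2489]
orientation: [3.127, 0.025, 3.02]
contact_force: [0.1, -0.2, -2.4]
opening: 0.63
```

```bash
python3 - <<'E'
from h import *
s=sensors.get_obs();R=Rt(s);print(s['position'],s['orientation'],s['opening'],s['contact_force'])
g=s['position']+.052*R[:,2];print('g',g)
save(capture('wrist'),'w11.png');save(cv2.resize(capture('side')[100:240,240:400],None,fx=4,fy=4,interpolation=cv2.INTER_CUBIC),'s11.png')
E
```

```text
[ 0.5724063  -0.18924853  0.24892062] [3.1270302  0.0253681  3.01983558] 0.6301400634973778 [ 0.13070764 -0.23810846 -2.41547499]
g [ 0.57380737 -0.1886571   0.19694286]
```

View pics/w11.png

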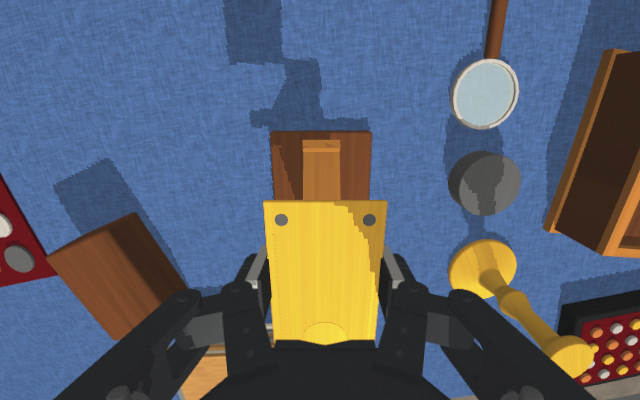

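View pics/s11.png

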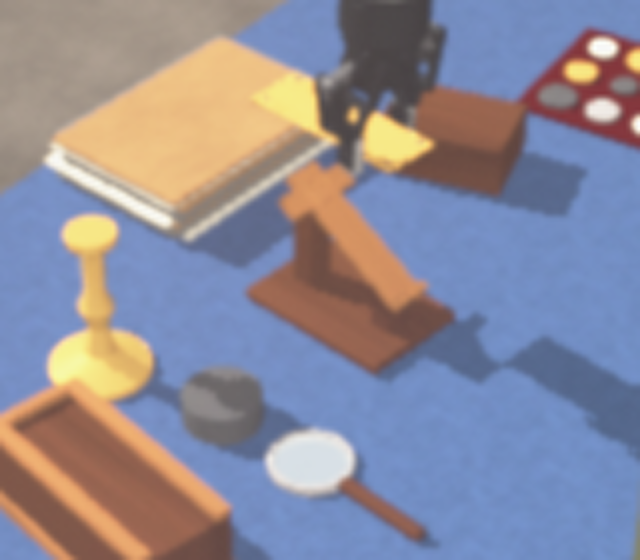

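```bash
python3 - <<'E'
from h import *
im=cv2.cvtColor(cv2.imread('pics/w11.png'),cv2.COLOR_BGR2RGB)
save(cv2.resize(im[125:215,255:395],None,fx=5,fy=5,interpolation=cv2.INTER_CUBIC),'c11.png')
E
```

```text
(no output)
```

View pics/c11.png

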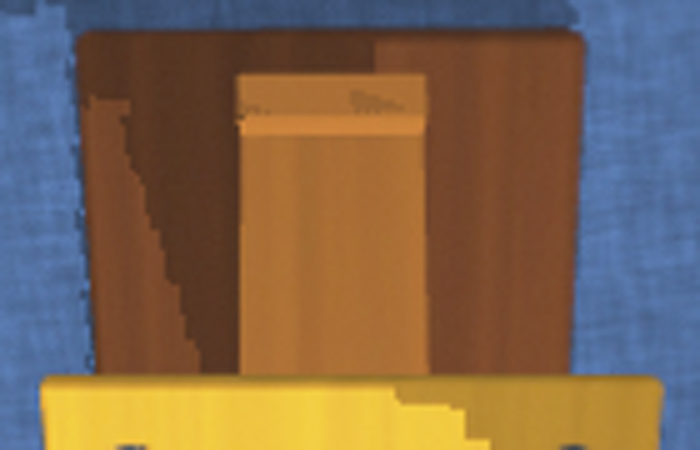

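```bash
python3 - <<'E'
from h import *
s=sensors.get_obs();R=Rt(s)
f=(onz('wrist',(303,152),.055)+onz('wrist',(340.2,152),.055))/2;print('foot',f, np.linalg.norm(onz('wrist',(303,152),.055)-onz('wrist',(340.2,152),.055)))
zt=s['position'][2]-.05+.0015
n=(onz('wrist',(263.4,201),zt)+onz('wrist',(387.4,201),zt))/2;print('near',n)
for yaw in(-.122,):
  u=np.array([np.cos(yaw),np.sin(yaw)]);v=np.array([-u[1],u[0]])
  for foot in (f[:2],np.array([.5368,-.1851])):
    d=n[:2]-foot;print('near end along/lateral',d@u,d@v)
    g=s['position']+.05*R[:,2]; d=g[:2]-foot; print('grasp along/lat',d@u,d@v)
E
```

```text
foot [ 0.53599584 -0.18497516  0.055     ] 0.03457998267960465
near [ 0.53359436 -0.18370051  0.20113806]
near end along/lateral -0.0025387568591356217 0.0009729228746002266
grasp along/lat 0.03806620390210793 0.001335272883822521
near end along/lateral -0.0033521326506845716 0.0009989685037453534
grasp along/lat 0.03725282811055897 0.0013613185129676482
```

```bash
python3 - <<'E'
from h import *
s=sensors.get_obs();R=Rt(s)
p=s['position']; u=np.array([np.cos(.122),-np.sin(.122),0])
for z in (.185,.16,.128): t=p+.002*u; t[2]=z; print(z,delta(t))
E
```

```text
0.185 [-0.03 -0.09  6.47]
0.16 [ 0.04 -0.13  8.97]
0.128 [ 0.12 -0.17 12.16]
```

Emit:
send_rows(steps=[{"delta_pos": [0, -0.1, 1.5], "gripper": 4, "roll": 0}, {"delta_pos": [0, -0.1, 3], "gripper": 4, "roll": 0}, {"delta_pos": [0, -0.1, 4.5], "gripper": 4, "roll": 0}, {"delta_pos": [0, -0.1, 5.8], "gripper": 4, "roll": 0}, {"delta_pos": [0, -0.1, 6.5], "gripper": 4, "roll": 0}, {"delta_pos": [0, -0.1, 6.5], "gripper": 4, "roll": 0}])

```text
time: 13.15
position: [0.5735, -0.1887, 0.1824]
orientation: [3.127, 0.023, 3.021]
contact_force: [-0.0, -0.4, -2.0]
opening: 0.626
```

```bash
python3 - <<'E'
from h import *
s=sensors.get_obs();R=Rt(s);print(s['position'],s['orientation'],s['opening'],s['contact_force'])
save(cv2.resize(capture('side')[100:240,240:400],None,fx=4,fy=4,interpolation=cv2.INTER_CUBIC),'s12.png')
E
```

```text
[ 0.57345347 -0.18870428  0.18244225] [3.12655266 0.02319655 3.02104359] 0.6255964722313598 [-0.02891132 -0.36277827 -2.01344658]
```

View pics/s12.png

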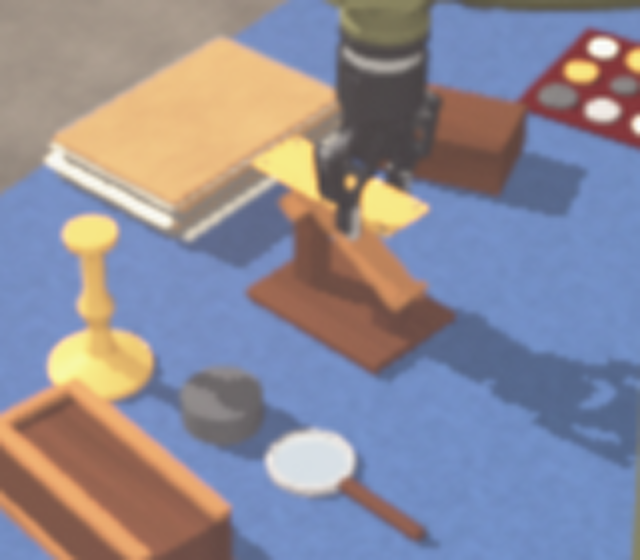

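Emit:
send_rows(steps=[{"delta_pos": [0, 0, 0.4], "gripper": 4, "roll": 0}, {"delta_pos": [0, 0, 0.8], "gripper": 4, "roll": 0}, {"delta_pos": [0, 0, 1.2], "gripper": 4, "roll": 0}, {"delta_pos": [0, 0, 1.6], "gripper": 4, "roll": 0}], grip_force=30)

```text
time: 13.6
position: [0.5752, -0.1893, 0.1689]
orientation: [3.128, 0.028, 3.021]
contact_force: [-0.9, -1.2, 3.2]
opening: 0.631
```

```bash
python3 - <<'E'
from h import *
s=sensors.get_obs();R=Rt(s);print(s['position'],s['orientation'],s['opening'],s['contact_force'])
save(capture('wrist'),'w13.png')
save(cv2.resize(capture('side')[100:240,240:400],None,fx=4,fy=4,interpolation=cv2.INTER_CUBIC),'s13.png')
E
```

```text
[ 0.57519942 -0.18927433  0.16891692] [3.12805127 0.02784696 3.02079917] 0.6306994459753301 [-0.94356684 -1.20809573  3.21782258]
```

View pics/s13.png

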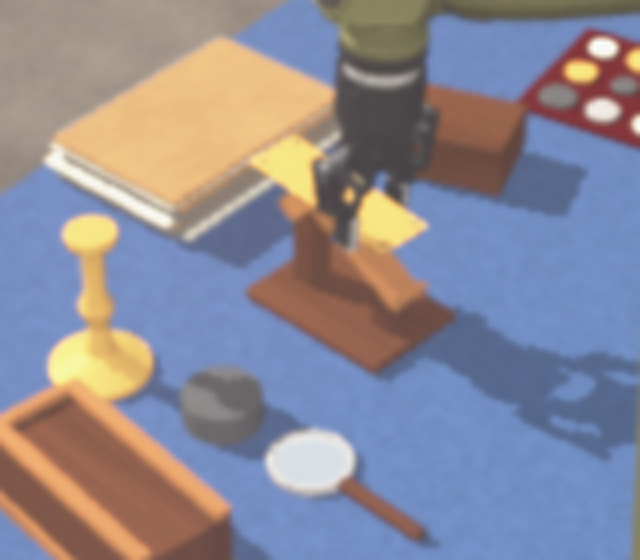

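View pics/w13.png

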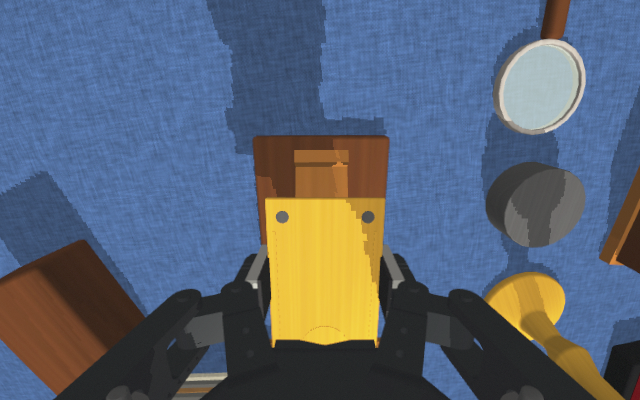

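Emit:
send_rows(steps=[{"delta_pos": [0.05, 0, 0.5], "gripper": 4, "roll": 0}, {"delta_pos": [0.1, 0, 1.0], "gripper": 4, "roll": 0}, {"delta_pos": [0.15, 0, 1.5], "gripper": 4, "roll": 0}, {"delta_pos": [0.2, 0, 2.0], "gripper": 4, "roll": 0}])

```text
time: 14.1
position: [0.5735, -0.1886, 0.1477]
orientation: [3.128, 0.027, 3.021]
contact_force: [-0.3, 0.5, 2.7]
opening: 0.629
```

```bash
python3 - <<'E'
from h import *
s=sensors.get_obs();R=Rt(s);print(s['position'],s['orientation'],s['opening'],s['contact_force'])
save(capture('wrist'),'w14.png')
save(cv2.resize(capture('side')[100:240,240:400],None,fx=4,fy=4,interpolation=cv2.INTER_CUBIC),'s14.png')
E
```

```text
[ 0.57347214 -0.18860614  0.1477203 ] [3.12753583 0.02688836 3.02077083] 0.6288856659305299 [-0.26316608  0.53533627  2.73764052]
```

View pics/s14.png

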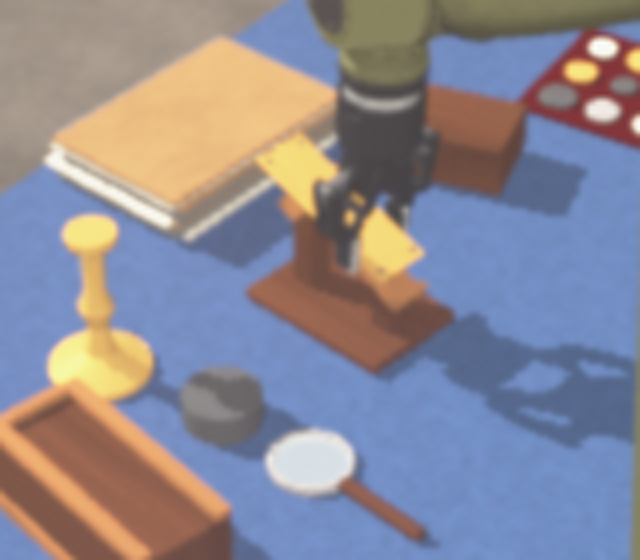

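View pics/w14.png

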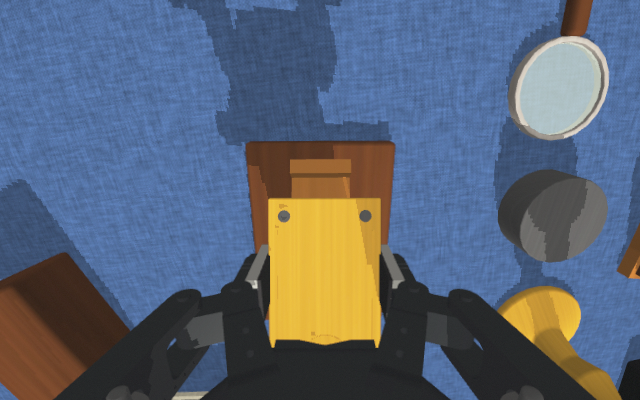

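Emit:
send_rows(steps=[{"delta_pos": [-0.05, 0, 0.5], "gripper": 4, "roll": 0}, {"delta_pos": [-0.05, 0, 1.0], "gripper": 4, "roll": 0}, {"delta_pos": [-0.05, 0, 1.4], "gripper": 4, "roll": 0}, {"delta_pos": [-0.05, 0, 1.6], "gripper": 4, "roll": 0}])

```text
time: 14.6
position: [0.5733, -0.188, 0.1301]
orientation: [3.126, 0.023, 3.021]
contact_force: [-6.2, 1.3, 13.6]
opening: 0.628
```

```bash
python3 - <<'E'
from h import *
s=sensors.get_obs();R=Rt(s);print(s['position'],s['orientation'],s['opening'],s['contact_force'])
save(capture('wrist'),'w15.png')
save(cv2.resize(capture('side')[100:240,240:400],None,fx=4,fy=4,interpolation=cv2.INTER_CUBIC),'s15.png')
E
```

```text
[ 0.5732778  -0.18800785  0.13013455] [3.12640893 0.02296789 3.0208617 ] 0.6281973106921859 [-6.17284505  1.32882414 13.61280206]
```

View pics/s15.png

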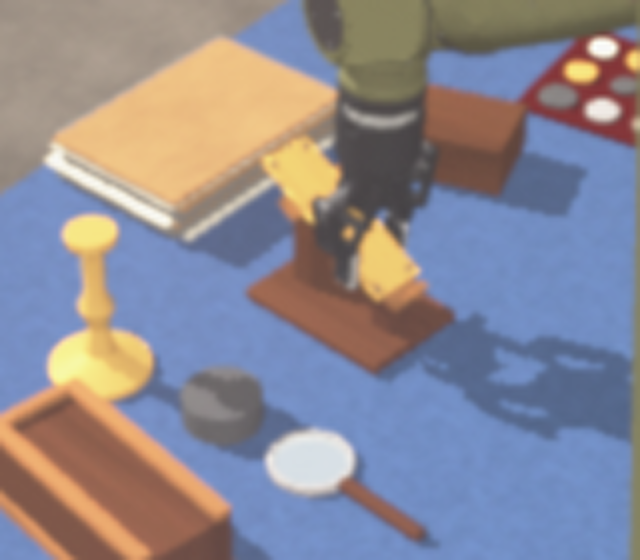

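View pics/w15.png

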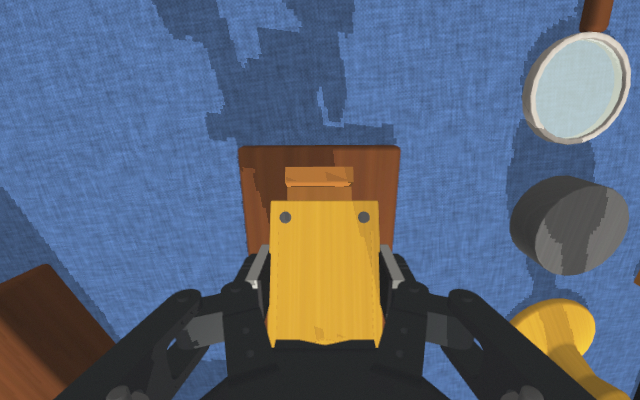

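```bash
python3 - <<'E'
from h import *
s=sensors.get_obs();R=Rt(s)
im=capture('wrist');ci=camera_info('wrist');save(cv2.resize(im[140:240,250:400],None,fx=5,fy=5,interpolation=cv2.INTER_CUBIC),'c15.png')
yaw=-.122;u=np.array([np.cos(yaw),np.sin(yaw),0]);v=np.array([-u[1],u[0],0]);n=np.array([0,0,1])*np.cos(.5)-u*np.sin(.5);xs=u*np.cos(.5)+n*0+np.array([0,0,np.sin(.5)])
o0=np.array([.5364,-.185,.055])
def slope(uv,h):
    o,d=ray('wrist',uv); t=((o0+h*n-o)@n)/(d@n); p=o+t*d-o0; return (np.array([p@xs,p@v,p@n])*1000).round(1)
print('foot',slope((286,187),0),slope((353,187),0))
print('end',slope((271,201),.003),slope((379,201),.003))
print('holes',slope((285.5,217),.003),slope((363.5,217),.003))
E
```

```text
foot [ -1.1 -18.5  -0. ] [-1.  16.9 -0. ]
end [  6.8 -25.7   3. ] [ 7.  29.8  3. ]
holes [ 15.1 -18.2   3. ] [15.3 21.5  3. ]
```

View pics/c15.png

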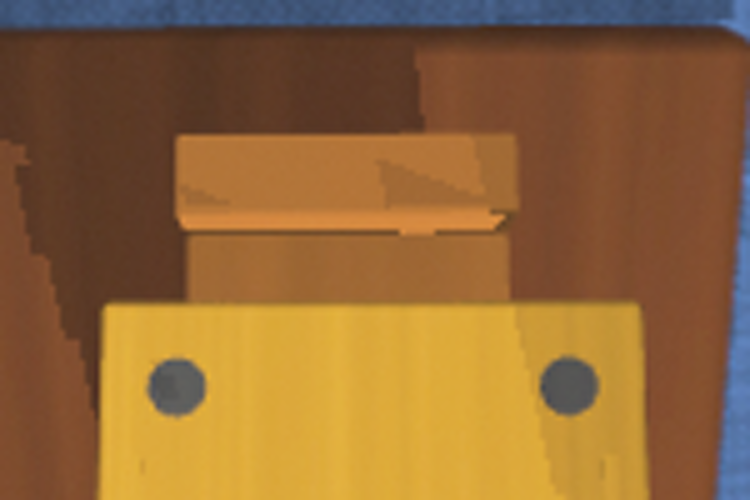

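Emit:
send_rows(steps=[{"delta_pos": [0, 0, 0], "gripper": 4, "roll": 0}, {"delta_pos": [0.2, -0.1, 0.1], "gripper": 4, "roll": 0}, {"delta_pos": [0.4, -0.2, 0.2], "gripper": 4, "roll": 0}, {"delta_pos": [0.4, -0.2, 0.2], "gripper": 4, "roll": 0}])

```text
time: 15.15
position: [0.5686, -0.1896, 0.1281]
orientation: [3.127, 0.022, 3.021]
contact_force: [-3.0, 0.5, 3.7]
opening: 0.636
```

```bash
python3 - <<'E'
from h import *
s=sensors.get_obs();R=Rt(s);print(s['position'],s['orientation'],s['opening'],s['contact_force'])
im=capture('wrist');save(cv2.resize(im[140:240,250:400],None,fx=5,fy=5,interpolation=cv2.INTER_CUBIC),'c16.png')
E
```

```text
[ 0.56864111 -0.18960632  0.12808778] [3.12657873 0.02230904 3.02081634] 0.6363109761515475 [-3.02821408  0.51652618  3.72926214]
```

View pics/c16.png

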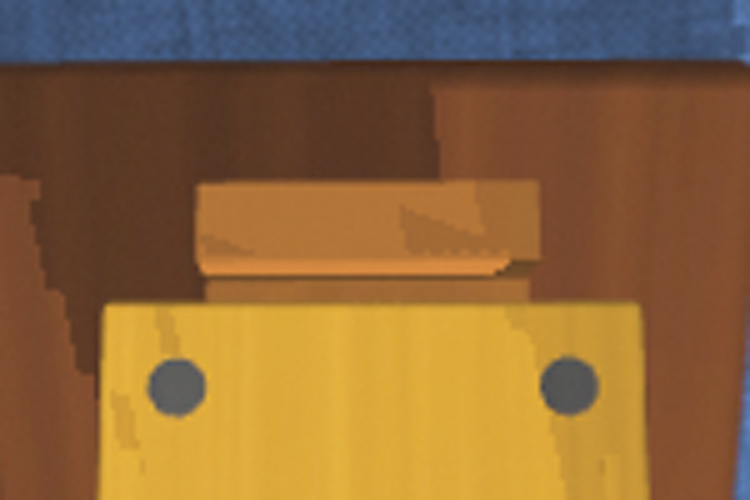

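Emit:
send_rows(steps=[{"delta_pos": [0, 0, 0], "gripper": 6, "roll": 0}, {"delta_pos": [0, 0, 0], "gripper": 6.6, "roll": 0}, {"delta_pos": [0, 0, 0], "gripper": 7.5, "roll": 0}, {"delta_pos": [0, 0, 0], "gripper": 8.5, "roll": 0}, {"delta_pos": [0, 0, 0], "gripper": 8.5, "roll": 0}])

```text
time: 15.7
position: [0.5686, -0.1895, 0.128]
orientation: [3.127, 0.022, 3.021]
contact_force: [-0.2, -0.9, 0.2]
opening: 0.996
```

```bash
python3 - <<'E'
from h import *
s=sensors.get_obs();R=Rt(s);print(s['position'],s['orientation'],s['opening'],s['contact_force'])
im=capture('wrist');save(im,'w17.png')
E
```

```text
[ 0.56863914 -0.18952791  0.12795108] [3.12650705 0.02189032 3.02092084] 0.9960423343896185 [-0.19878697 -0.92800095  0.23082656]
```

View pics/w17.png

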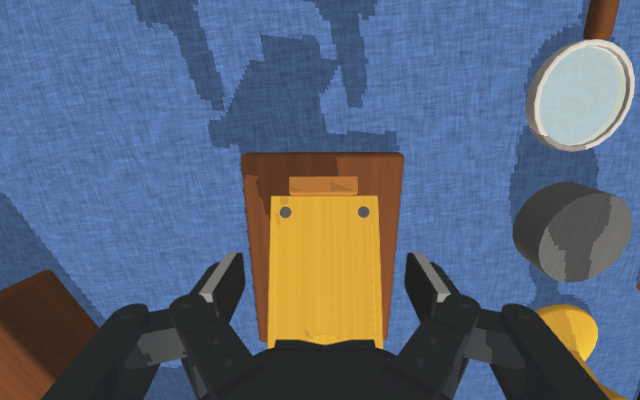

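Emit:
send_rows(steps=[{"delta_pos": [0, 0, -2], "gripper": 8.5, "roll": 0}, {"delta_pos": [0, 0, -5], "gripper": 8.5, "roll": 0}, {"delta_pos": [0, 0, -9], "gripper": 8.5, "roll": 0}, {"delta_pos": [-3, 0, -13], "gripper": 8.5, "roll": 0}, {"delta_pos": [-6, 0, -16], "gripper": 8.5, "roll": 0}, {"delta_pos": [-9, 0, -16], "gripper": 8.5, "roll": 0}, {"delta_pos": [-9, 0, -16], "gripper": 8.5, "roll": 0}])

```text
time: 16.45
position: [0.6569, -0.2028, 0.2916]
orientation: [3.127, 0.026, 3.022]
contact_force: [0.3, -0.3, -0.8]
opening: 1.001
```

```bash
python3 - <<'E'
from h import *
s=sensors.get_obs();R=Rt(s);print(s['position'],s['contact_force'])
im=capture('wrist');save(im,'w18.png');save(capture('side'),'s18.png')
yaw=-.122;u=np.array([np.cos(yaw),np.sin(yaw),0]);v=np.array([-u[1],u[0],0]);n=np.array([0,0,1])*np.cos(.5)-u*np.sin(.5);xs=u*np.cos(.5)+np.array([0,0,np.sin(.5)])
o0=np.array([.5364,-.185,.055])
ci=camera_info('wrist')
def slope(uv,h):
    o,d=ray('wrist',uv,ci); t=((o0+h*n-o)@n)/(d@n); p=o+t*d-o0; return np.array([p@xs,p@v])*1000
hsv=cv2.cvtColor(im,cv2.COLOR_RGB2HSV);y=cv2.inRange(hsv,(19,140,90),(32,255,255))
cs,_=cv2.findContours(y,0,1)
for c in cs:
    if cv2.contourArea(c)<1500: continue
    pts=np.array([slope(p,.003) for p in c[:,0]],np.float32);print(c[:,0].mean(0),cv2.minAreaRect(pts))
E
```

```text
[ 0.65691382 -0.20275668  0.29161867] [ 0.32252731 -0.31674635 -0.8059573 ]
[515.5989011  220.13736264] ((152.5784454345703, 173.49493408203125), (134.63815307617188, 63.10472106933594), 62.56776428222656)
[324.92517007 139.32653061] ((74.29444122314453, 0.010339736938476562), (55.42792510986328, 159.73117065429688), 89.94576263427734)
```

View pics/w18.png

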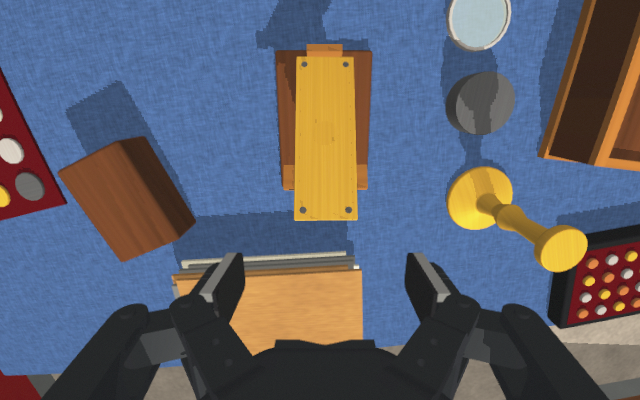

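View pics/s18.png

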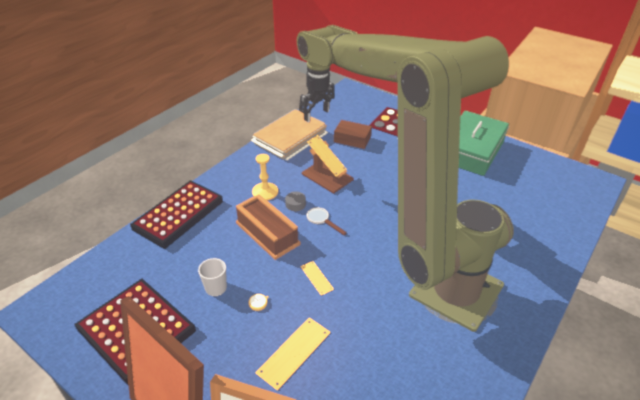

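```bash
python3 - <<'E'
from h import *
im=capture('wrist');ci=camera_info('wrist');save(cv2.resize(im[35:225,265:385],None,fx=3,fy=3,interpolation=cv2.INTER_CUBIC),'c19.png')
print(sensors.get_obs()['qvel'].round(3))
save(cv2.resize(capture('side')[120:200,280:370],None,fx=6,fy=6,interpolation=cv2.INTER_CUBIC),'s19.png')
yaw=-.122;u=np.array([np.cos(yaw),np.sin(yaw),0]);v=np.array([-u[1],u[0],0]);n=np.array([0,0,1])*np.cos(.5)-u*np.sin(.5);xs=u*np.cos(.5)+np.array([0,0,np.sin(.5)])
o0=np.array([.5364,-.185,.055])
def slope(uv,h):
    o,d=ray('wrist',uv,ci); t=((o0+h*n-o)@n)/(d@n); p=o+t*d-o0; return (np.array([p@xs,p@v])*1000).round(1)
for r in range(42,62,2): print(r,slope((325,r),.003),slope((325,r),.01))
E
```

```text
[-0.003 -0.013  0.021  0.002 -0.    -0.001]
42 [-22.3   0.7] [-16.5   0.5]
44 [-20.    0.7] [-14.3   0.5]
46 [-17.8   0.6] [-12.1   0.5]
48 [-15.5   0.6] [-9.9  0.5]
50 [-13.3   0.6] [-7.7  0.5]
52 [-11.    0.6] [-5.5  0.4]
54 [-8.8  0.6] [-3.3  0.4]
56 [-6.5  0.6] [-1.2  0.4]
58 [-4.3  0.6] [1.  0.4]
60 [-2.1  0.5] [3.1 0.4]
```

View pics/c19.png

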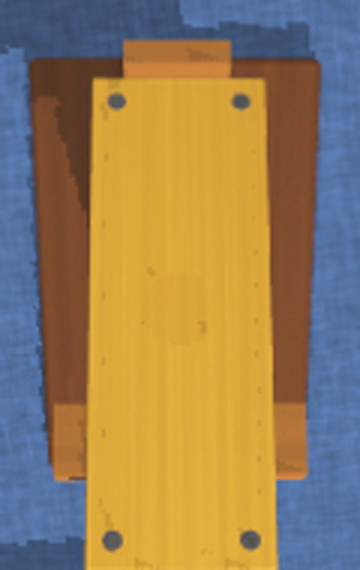

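View pics/s19.png

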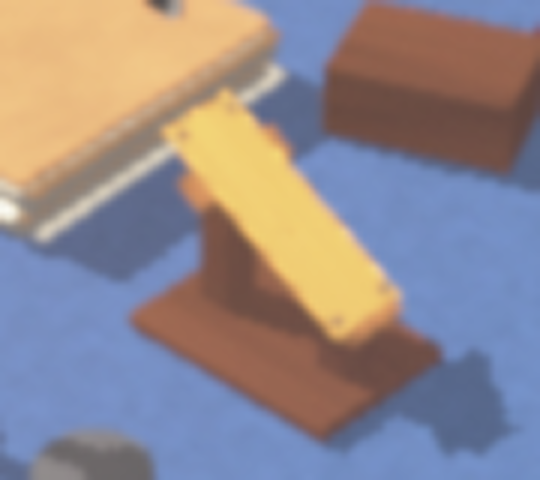

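```bash
python3 -c "
from h import *
print(ticket.finish_job())"
```

```text
the job is handed in; nothing more can be done
None
```

The door plate is resting face up on the display stand against the lip, released, and the job was handed in at about 17 s of the 61 s allowed. No verdict was reported.

- **Slide:** I pressed on the plate with closed fingertips, about 7 to 13 N. That slid it roughly 65 mm, leaving about 58 mm over the plinth's open end, still lying flat.
- **Placing:** I gripped it across its width and carried it over level. Lowering it onto the stand made it pivot in the fingers until it lay flat on the slope. I then moved it, still held, to about 3 mm above the lip and let go; it slid the rest of the way to the lip.

**Last checks:**
- **Straight and centred:** the plate lies straight to within about 0.1 degree and within about 1 mm of the centre line. Its measured outline of 160 x 55 mm fits a plate flat on the surface.
- **Lower edge:** it is at the foot of the lip, and the lip's inner face shows clear in front of it.
- **Gripper and bystanders:** the gripper was well clear of the stand. By eye in the last pictures the other goods had not moved; I did not measure them.

**One disagreement:** the first absolute fit, taken while the arm was still settling, put the plate's centre at x 74 mm instead of 80. A repeat with the arm nearly still, measured against the lip in the same picture, put the lower edge about 0 mm from the lip, so I put the 74 mm down mostly to camera-pose error.

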